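Set the focus collar of the tall stand magnifier

TASK

Two stand magnifiers for checking print stand on the counter. Turn the focus collar of the taller one until its pointer fin clicks in at the white stop mark on its eyepiece, over the tongue of its foot, then let go; leave the collar of the shorter magnifier as it is.

Things in the scene. Friction and masses are not known exactly. Their poses are not given: they have to be found in the camera images.
- tall_collar (a joint): Turn (rad) of the taller magnifier's focus collar: 0 = pointer fin at the stop mark, negative = fin clockwise of the mark seen from above, growing as it turns anticlockwise. Travel -1.75 to 0.7, clicks every 0.524 (one at 0); it starts one or two clicks below 0. About 0.035 N m takes it over a click; left between clicks it springs into the nearer one.
- tall_collar_centre (a point): Centre of that collar, half-way up its vertical axis: knurled aluminium ring, 54 mm across, 24 tall (85 to 109 mm over the counter), on a fixed barrel 45 across. Its fin lies along this point's -x (turns with the collar), 6 wide, 12 tall, reaching 50 mm from the axis; the rest is free to grip. Only the fixed eyepiece, 41 across, and the mark stand above, 10 mm. Fixed foot: disc 80 across, 8 high.
- tall_mark (a point): Outer top end of the white stop mark, a fixed raised bar 12 x 5 x 6 mm on the tall magnifier's eyepiece: 26 mm from the collar's axis (not beyond the collar's outside), 20 mm above the collar's centre. This point's -x points from the axis out through the mark. Below it a tongue of the foot with a white rib points the same way, to 74 mm from the axis, 10 mm high.
- short_collar (a joint): Turn (rad) of the collar of the shorter magnifier (65 mm tall, otherwise of the same shape and materials), counted as for the taller one; clicks every 0.524. Leave it in the click at -1.05 where it stands.
Not all that is in view belongs to the job. What is shaped like the part that bears tall_collar but purple or yellow is not meant.

How it is judged (in metres and radians):
At the end, for the whole second after the job is handed in: The tall magnifier's collar rests with its pointer fin within 0.19 rad (11 degrees) of the stop mark, not turning; the short magnifier's collar is still in the click where it started (between -1.3 and -0.8 rad) (value of joint tall_collar between -0.19 and 0.19 rad and velocity of joint tall_collar between -0.05 and 0.05 rad/s and value of joint short_collar between -1.3 and -0.8 rad); the robot touches nothing.
It fails at once if the short magnifier's collar is turned out of the click where it stands (value of joint short_collar above -0.75 rad or value of joint short_collar below -1.35 rad).
It also fails if it takes over 32 s, if anything falls off the work surface, if the arm or the gripper's body presses on something with over 40 N, if the wrist force passes 120 N, or if a joint passes its speed limit or range.

ROBOT

A 6-joint arm with a two-finger parallel gripper is mounted at the origin on a cart in front of the work surface, level with it; the furniture and walls round the work are solid. World frame = base frame: x ahead of the robot, y to its left, z up, the work surface at z = 0. Lengths are in m, angles in degrees, forces in N, time in s.
With the tool pointing down it reaches from about 0.325 to 0.775 m from the base axis. Payload 9.3 kg.
Tool frame: the origin (TCP) lies at the very end of the fingers, on their centre line; the grasp point (between the pads) lies 19 mm behind it (arm.hold_point_z is the distance from the TCP to the grasp point, in m); z points along the fingers, y is the direction in which the jaws open and shut (so a half turn about z gives the same grasp; the last joint's range is limited). The gripper opens to 85 mm and grips with 20 to 120 N. Pads are 22 mm wide; open, the fingers measure 114 mm over their backs; the gripper's body (76 mm by 85 mm) begins 54 mm behind the grasp point. The pads swing forward as they close: fully open they stand 13 mm farther back than shut.
Start: joints at [65.569, 14.817, 1.232, 76.415, 0, 81.257], TCP at [0.149, 0.53, 0.231] pointing down, gripper open.
Joint ranges: [-174.27, 174.27], [-52.1, 104.24], [-59.71, 78.15], [-110.17, 111.67], [-87.03, 83.33], [-180, 180]. Speed limits (degrees/s): [127.2, 127.2, 159.86, 180, 180, 180].

INTERFACE

Orientations are given as a 3x3 rotation matrix whose columns are the frame's x, y, z axes.
In Python, from bench import monitor, viewer, arm gives the robot as it stands. The module is installed in compiled form; this text tells all that it offers.
- The arm moves only by the shell command python3 -m pendant 'ROWS'. ROWS is JSON, a list of rows, each a list of 3 entries, a list of its own where there are three numbers: the finger opening in m, from 0 to 0.0854, then the shift along the tool's x, y, z in m, then the turn, a rotation vector about the tool's x, y, z in rad. A call has exactly 8 rows; each row is the pose to reach, as a shift and turn from the pose commanded when the call began, along the tool's axes at that moment; what a row does not reach only later rows make up. A row lasts 1/12 s, in which the tool goes at most 41.7 mm and 7.16 degrees, less where a joint would pass 70% of its speed; a pose out of reach is approached as far as the arm can. A call with a gripper value outside its range is refused whole. The fingers move at their own pace and stop on an object; the grip force is fixed at half the most. Time passes only in rows, so rows that repeat a pose let the fingers close, or fill a call up. It gives the time, the measured TCP pose, the force and the opening at its end, in the units of the state.
- monitor.sense(): the state, without advancing time (a new reading comes with each control period).
- viewer.snapshot(name): name is "scene" or "top" or "wrist"; returns a dict with "image" (384x512x3 uint8, red, green, blue), "z_map" (384x512 float32, m along the optical axis (not along the pixel's ray), 0 where there is no reading), "fx", "fy", "cx", "cy" (pixels), "R" (3x3) and "t" (3): a world point X has camera coordinates R X + t. Camera axes: x right, y down, z forward; pixel columns grow to the right and rows downward; lengths in m; the calibration is good to about 2 mm. A picture is of the moment at which its call begins.
- arm.finish_job(): hands the job in, once; it reports no verdict.
The state is a dict: "clock": time; "joint_positions": joint angles; "dq": joint speeds; "joint_efforts": joint torques, N m; "position": TCP position; "ee_rot": TCP orientation; "force": force on the tool from outside, world axes, zero at the start; "ft_torque": the same for the moment, N m; "finger_gap": finger opening in m.
Only numpy, scipy, OpenCV 4.12 (cv2) and the standard library are available. Lean on these libraries where they do the work, as an engineer would, in place of code of your own. Each camera call takes 0.05 s, during which the arm holds its last target.

## Working session

There is one attempt and no reset: what is moved stays moved. The work goes in short steps, Python scripts to look and compute and a shell command to move; the robot and the scene stay as the last step left them, time stands still between calls to the robot, and variables do not carry over. Pictures are saved under pics/ and viewed, and the job is handed in when it is done.

```bash
mkdir -p pics
cat > h.py <<'E'
import numpy as np, cv2
from bench import monitor, viewer, arm
def snap(n,f):
    s=viewer.snapshot(n); cv2.imwrite('pics/'+f,s['image'][:,:,::-1]); np.savez('pics/'+f+'.npz',**s); return s
def cloud(s):
    z=s['z_map']; v,u=np.mgrid[:z.shape[0],:z.shape[1]]
    c=np.stack([(u-s['cx'])/s['fx']*z,(v-s['cy'])/s['fy']*z,z],-1)
    return (c-s['t'])@s['R']   # R^T (c-t)
def proj(s,X):
    c=s['R']@np.array(X)+s['t']; return c[0]/c[2]*s['fx']+s['cx'],c[1]/c[2]*s['fy']+s['cy']
E
python3 - <<'E'
from h import *
st=monitor.sense();print({k:np.round(v,3).tolist() for k,v in st.items()})
a=snap('scene','s0.png');b=snap('top','t0.png')
for s in(a,b):print(-s['R'].T@s['t'],s['fx'])
cv2.imwrite('pics/both.png',cv2.resize(np.vstack([a['image'],b['image']])[:,:,::-1],(400,600)))
E
```

```text
{'clock': 0.0, 'joint_positions': [65.57, 14.852, 1.188, 76.416, 0.0, 81.257], 'dq': [-0.008, -0.043, 0.036, -0.029, 0.007, -0.059], 'joint_efforts': [0.001, -55.564, 34.454, 0.014, -0.0, 0.0], 'position': [0.149, 0.529, 0.231], 'ee_rot': [[-0.963, 0.27, -0.001], [0.27, 0.963, -0.001], [0.0, -0.001, -1.0]], 'force': [-0.289, 0.081, 0.707], 'ft_torque': [0.045, 0.036, 0.05], 'finger_gap': 0.085}
[ 0.05264634 -0.45952284  0.5864976 ] 469.4729799594291
[0.36024392 0.08776191 0.94760445] 388.44533502566065
```

View pics/s0.png

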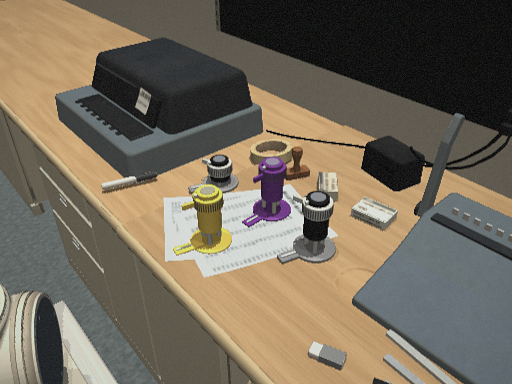

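View pics/t0.png

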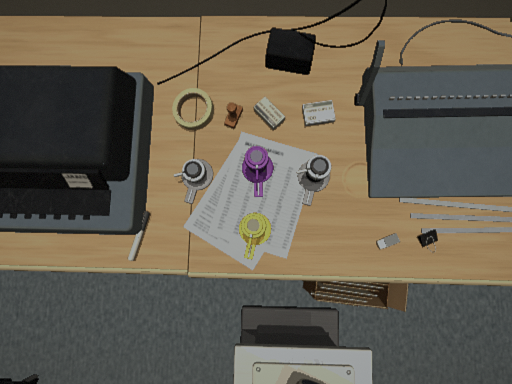

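Candidates in the top view are a grey-and-black one at (318,168), a small grey-and-black one at (194,172), a purple one at (257,160) and a yellow one at (254,230). The one at (318,168) fits: it is aluminium and tall, at (317,205) in the scene view. The one at (194,172) is the short magnifier, and purple and yellow are ruled out by the task. I'll confirm this in an enlarged crop and measure it.

Run:
```python
from h import *
L=lambda f:dict(np.load('pics/'+f+'.npz'))
a=L('s0.png');b=L('t0.png')
A=cv2.resize(a['image'][180:270,265:345],None,fx=5,fy=5,interpolation=3)
B=cv2.resize(b['image'][145:211,285:345],None,fx=6.67,fy=6.67,interpolation=3)[:450]
h=min(len(A),len(B));cv2.imwrite('pics/crop0.png',np.hstack([A[:h],B[:h]])[:,:,::-1])
for n,s in(('s',a),('t',b)):
    P=cloud(s);ok=s['z_map']>0
    if n=='t':print('counter z',np.median(P[225:240,340:365,2]))
    # rough location of tall
    if n=='t':
        print(P[185,312],P[160,318])
    for nm,c in (('tall',None),):
        pass
    m=ok&(P[...,2]>0.02)&(P[...,2]<.4)&(P[...,0]>.2)
    k,l,stt,ce=cv2.connectedComponentsWithStats(m.astype('uint8'))
    for i in range(1,k):
        if stt[i,4]>60:
            Q=P[l==i];print(n,stt[i],Q.min(0).round(3),Q.max(0).round(3))
```

```text
s [   55     0   457   384 81408] [ 0.4   -0.393  0.02 ] [0.999 2.141 0.385]
s [ 250  139   53   70 1631] [0.524 0.088 0.02 ] [0.774 0.324 0.122]
s [202 155  30  28 584] [0.527 0.237 0.02 ] [0.582 0.313 0.068]
s [ 293  173   45   76 1776] [ 0.528 -0.05   0.02 ] [0.75  0.126 0.121]
s [ 181  185   43   56 1332] [0.374 0.09  0.02 ] [0.45 0.14 0.12]
s [352 197  45  27 533] [ 0.685 -0.075  0.02 ] [0.748 0.007 0.025]
counter z -0.00023355112587696437
[ 0.53200986 -0.01857088  0.00907001] [ 0.56788123 -0.01913616  0.11762357]
t [   0    0  512   72 7519] [ 0.822 -0.52   0.02 ] [0.995 0.809 0.165]
t [  354    40   158   157 19069] [ 0.506 -0.489  0.02 ] [ 0.883 -0.113  0.244]
t [    0    65   151   169 24164] [0.402 0.391 0.02 ] [0.793 0.731 0.179]
t [176  88  37  39 434] [0.671 0.233 0.02 ] [0.774 0.323 0.031]
t [254  97  31  31 468] [0.673 0.053 0.02 ] [0.75  0.128 0.031]
t [303 100  33  23 331] [ 0.689 -0.073  0.02 ] [0.746 0.006 0.026]
t [227 102  10  16 116] [0.695 0.169 0.02 ] [0.718 0.191 0.074]
t [244 145  25  35 547] [0.526 0.09  0.022] [0.603 0.144 0.122]
t [296 155  35  27 575] [ 0.53  -0.047  0.023] [0.582 0.027 0.122]
t [173 159  33  24 476] [0.528 0.239 0.034] [0.581 0.315 0.07 ]
t [241 213  25  35 527] [0.376 0.093 0.084] [0.45  0.146 0.121]
```

View pics/crop0.png

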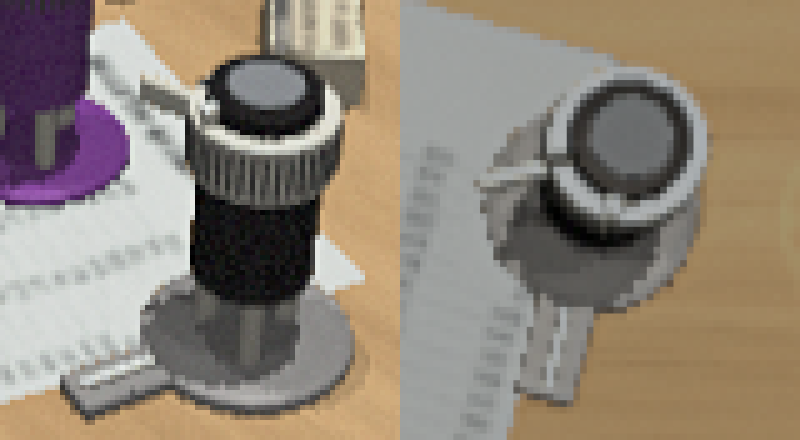

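The crop confirms it: aluminium collar, black barrel, grey foot, top at about 0.12 m. In the crop the fin points left (490,185) and the tongue points down (550,380), so the fin is clockwise of the mark, as the task says. Next I measure the axis and angles.

```bash
cat > meas.py <<'E'
from h import *
from scipy.optimize import least_squares
def meas(s,name,c0=(.555,-.02)):
    P=cloud(s).reshape(-1,3);I=s['image'].reshape(-1,3)
    d=np.hypot(P[:,0]-c0[0],P[:,1]-c0[1])
    ring=P[(d<.035)&(abs(P[:,2]-.1085)<.0035)]
    # eyepiece top and collar top
    e=P[(d<.04)&(P[:,2]>.1165)]
    fit=lambda Q,r:least_squares(lambda p:np.hypot(Q[:,0]-p[0],Q[:,1]-p[1])-r,c0,loss='soft_l1',f_scale=.002).x
    c_e=(np.percentile(e[:,:2],2,axis=0)+np.percentile(e[:,:2],98,axis=0))/2
    side=P[(d<.045)&(P[:,2]>.088)&(P[:,2]<.105)]
    dd=np.hypot(*(side[:,:2]-c_e).T); side=side[(dd<.031)&(dd>.022)]
    c_s=fit(side,.027)
    print(name,'eyecentre',c_e.round(4),len(e),'side fit',c_s.round(4),len(side),'ring bbox',ring.min(0).round(4),ring.max(0).round(4))
    return c_e,c_s,P
def angs(P,c,name):
    v=P[:,:2]-c;r=np.hypot(*v.T);az=np.arctan2(v[:,1],v[:,0])
    f=(r>.034)&(r<.056)&(P[:,2]>.08)&(P[:,2]<.115)
    t=(r>.046)&(r<.078)&(P[:,2]>.006)&(P[:,2]<.016)
    for n,m in(('fin',f),('tongue',t)):
        if m.sum():
            a=az[m];w=np.angle(np.exp(1j*a).mean());print(name,n,m.sum(),'az',np.degrees(w).round(1),'rmax',r[m].max().round(3),'z',P[m,2].min().round(3),P[m,2].max().round(3))
E
python3 - <<'E'
from meas import *
for f in('s0.png','t0.png'):
    s=dict(np.load('pics/'+f+'.npz'))
    ce,cs,P=meas(s,f); angs(P,cs,f); angs(P,ce,f)
    print(proj(s,[*ce,.119]))
E
```

```text
s0.png eyecentre [ 0.5559 -0.0227] 248 side fit [ 0.557  -0.0221] 249 ring bbox [ 0.5296 -0.0496  0.105 ] [0.5838 0.0028 0.1119]
s0.png fin 48 az 107.3 rmax 0.048 z 0.093 0.104
s0.png tongue 166 az 162.4 rmax 0.074 z 0.006 0.013
s0.png fin 49 az 105.6 rmax 0.049 z 0.093 0.104
s0.png tongue 161 az 160.6 rmax 0.073 z 0.006 0.013
(np.float64(317.7600463423686), np.float64(196.95796963183523))
t0.png eyecentre [ 0.5565 -0.0211] 191 side fit [ 0.557  -0.0212] 50 ring bbox [ 0.5299 -0.0468  0.1051] [0.5823 0.0039 0.1113]
t0.png fin 25 az 105.7 rmax 0.05 z 0.092 0.105
t0.png tongue 112 az 133.6 rmax 0.074 z 0.006 0.014
t0.png fin 24 az 104.9 rmax 0.049 z 0.095 0.105
t0.png tongue 110 az 132.2 rmax 0.074 z 0.006 0.014
(np.float64(318.98487613928836), np.float64(164.9716066271374))
```

Run:
```python
from meas import *
c=np.array([.5567,-.0215])
for f in('s0.png','t0.png'):
    s=dict(np.load('pics/'+f+'.npz'));P=cloud(s);v=P[...,:2]-c;r=np.hypot(v[...,0],v[...,1])
    az=np.degrees(np.arctan2(v[...,1],v[...,0]))%360
    m=(r>.05)&(r<.078)&(P[...,2]>.005)&(P[...,2]<.016)
    print(f,np.histogram(az[m],np.arange(0,361,10))[0])
    mm=m&(az>145)&(az<215); print(az[mm].mean(),np.degrees(np.arctan2(v[mm][:,1].mean(),v[mm][:,0].mean())))
    for A in (106,136,166,180): print(A,proj(s,[*(c+.07*np.array([np.cos(np.radians(A)),np.sin(np.radians(A))])),.01]))
st=monitor.sense(); print(st['clock'])
for A in (16,106): 
    pass
```

```text
s0.png [15 11  0  0  0  0  1  3  3  1  0  1  0  0  0 16 58 52  1  0  0  0  0  0
  0  0  0  0  0  0  0  0  0  0  0 13]
168.48050993796204 168.40407527914243
106 (np.float64(281.11745060655363), np.float64(231.14902919787863))
136 (np.float64(275.61338397157414), np.float64(242.9277476911626))
166 (np.float64(280.1702047013418), np.float64(255.9509082022965))
180 (np.float64(285.7685413185379), np.float64(261.4384514661445))
t0.png [13  9  8  8  8  5  2  1  3  4  0  2  0  2  2 14 34 21  0  0  0  0  0  0
  0  0  0  0  0  0  0  0  1  0  0  5]
166.13661791383927 166.17876943631086
106 (np.float64(285.69328670400614), np.float64(182.23775160351894))
136 (np.float64(293.18765581109255), np.float64(194.91922147376715))
166 (np.float64(306.19214977062325), np.float64(202.34160281066528))
180 (np.float64(313.1914086147501), np.float64(203.34093701828556))
0.1
```

The axis is at about (0.557, -0.0215). The fin azimuth is about 106° and the tongue about 167°, so the collar is two clicks below the mark and needs +60° anticlockwise. The plan is to grip with the jaw axis at azimuth 16°, square to the fin, and turn it to 76°. First I travel there with z kept high.

```bash
python3 -m pendant '[[0.085,[-0.033,-0.025,0],[0,0,0.07]],[0.085,[-0.066,-0.051,0],[0,0,0.14]],[0.085,[-0.099,-0.077,0],[0,0,0.21]],[0.085,[-0.132,-0.102,0],[0,0,0.28]],[0.085,[-0.165,-0.128,0],[0,0,0.35]],[0.085,[-0.198,-0.154,0],[0,0,0.42]],[0.085,[-0.231,-0.179,0],[0,0,0.49]],[0.085,[-0.264,-0.205,0],[0,0,0.56]]]'
cat > go.py <<'E'
from h import *
import sys
from scipy.spatial.transform import Rotation as R
# print shift/turn in tool axes to TCP target x y z and jaw azimuth
x,y,z,a=map(float,sys.argv[1:5]);s=monitor.sense();E=np.array(s['ee_rot']);a=np.radians(a)
Y=np.array([np.cos(a),np.sin(a),0]);Z=np.array([0,0,-1.]);T=np.stack([np.cross(Y,Z),Y,Z],1)
print('t',s['clock'],'pos',np.round(s['position'],4),'gap',s['finger_gap'],'F',np.round(s['force'],1),'M',np.round(s['ft_torque'],2),'j',np.round(s['joint_positions'],1))
print('shift',(E.T@(np.array([x,y,z])-s['position'])).round(4),'turn',R.from_matrix(E.T@T).as_rotvec().round(4))
E
python3 go.py .5567 -.0215 .165 16
```

```text
clock: 0.77
position: [0.3473, 0.2599, 0.2312]
ee_rot: [[-0.67, 0.743, 0.0], [0.743, 0.67, 0.0], [0.0, 0.0, -1.0]]
force: [1.2, 0.5, 0.0]
finger_gap: 0.085
t 0.7667 pos [0.3473 0.2599 0.2312] gap 0.08504985541996007 F [1.2 0.5 0. ] M [ 0.06 -0.1   0.05] j [ 25.7   3.4 -12.8  73.7   0.   73.6]
shift [-0.3492 -0.033   0.0662] turn [ 1.000e-04 -0.000e+00  4.547e-01]
```

```bash
python3 -m pendant '[[0.085,[-0.041,-0.004,0.006],[0,0,0.06]],[0.085,[-0.082,-0.008,0.012],[0,0,0.12]],[0.085,[-0.123,-0.012,0.018],[0,0,0.18]],[0.085,[-0.164,-0.016,0.024],[0,0,0.24]],[0.085,[-0.205,-0.02,0.03],[0,0,0.3]],[0.085,[-0.246,-0.024,0.036],[0,0,0.36]],[0.085,[-0.287,-0.028,0.042],[0,0,0.42]],[0.085,[-0.327,-0.032,0.048],[0,0,0.455]]]'
python3 go.py .5567 -.0215 .15 16
```

```text
clock: 1.43
position: [0.5436, -0.004, 0.1827]
ee_rot: [[-0.275, 0.962, -0.0], [0.962, 0.275, 0.0], [0.0, -0.0, -1.0]]
force: [0.7, 1.0, 0.9]
finger_gap: 0.0851
t 1.4333 pos [ 0.5436 -0.004   0.1827] gap 0.08507752009277768 F [0.7 1.  0.9] M [0.04 0.01 0.01] j [-9.3 15.3 -5.3 69.5  0.  64.8]
shift [-0.0204  0.0078  0.0327] turn [-0.0003 -0.0002 -0.001 ]
```

```bash
python3 -m pendant '[[0.085,[-0.01,0.004,0.01],[0,0,0]],[0.085,[-0.02,0.008,0.02],[0,0,0]],[0.085,[-0.02,0.008,0.03],[0,0,0]],[0.085,[-0.02,0.008,0.03],[0,0,0]],[0.085,[-0.02,0.008,0.03],[0,0,0]],[0.085,[-0.02,0.008,0.03],[0,0,0]],[0.085,[-0.02,0.008,0.03],[0,0,0]],[0.085,[-0.02,0.008,0.03],[0,0,0]]]'
python3 go.py .5567 -.0215 .077 16
python3 - <<'E'
from h import *
w=snap('wrist','w0.png');print(-w['R'].T@w['t'],proj(w,[.5567,-.0215,.119]))
P=cloud(w);print([ (np.percentile(Q[:,:2],2,axis=0)+np.percentile(Q[:,:2],98,axis=0))/2 for Q in [P[(abs(P[...,2]-.119)<.003)&(np.hypot(P[...,0]-.5567,P[...,1]+.0215)<.025)]] if len(Q)])
E
```

```text
clock: 2.1
position: [0.556, -0.0181, 0.1542]
ee_rot: [[-0.279, 0.96, 0.001], [0.96, 0.279, -0.0], [-0.001, 0.001, -1.0]]
force: [0.1, -0.6, 0.3]
finger_gap: 0.0854
t 2.1 pos [ 0.556  -0.0181  0.1542] gap 0.08536561645376381 F [ 0.1 -0.6  0.3] M [0.   0.02 0.03] j [-10.5  17.3  -6.7  65.9   0.   63.3]
shift [-0.0034 -0.0004  0.0772] turn [0.0012 0.0006 0.004 ]
[0.53528275 0.05365708 0.29628336] (np.float64(250.0020351383329), np.float64(227.27745894598056))
[array([ 0.55647284, -0.02337357])]
```

View pics/w0.png

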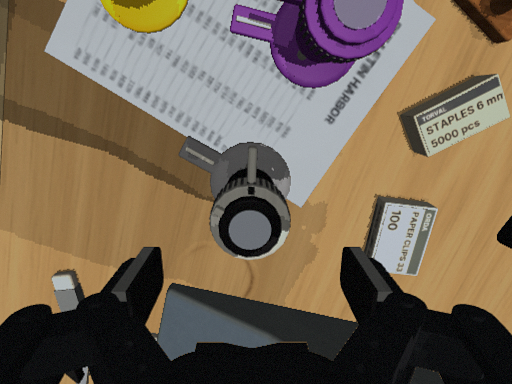

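The wrist view shows the eyepiece at (250,230), centred between the fingers at (150,275) and (355,275). The fin points up at (252,165) and the tongue left at (205,152). So the jaws are square to the fin, and I descend.

```bash
python3 -m pendant '[[0.085,[-0.004,0,0.012],[0,0,0]],[0.085,[-0.004,0,0.025],[0,0,0]],[0.085,[-0.004,0,0.038],[0,0,0]],[0.085,[-0.004,0,0.051],[0,0,0]],[0.085,[-0.004,0,0.064],[0,0,0]],[0.085,[-0.004,0,0.077],[0,0,0]],[0.085,[-0.004,0,0.077],[0,0,0]],[0.085,[-0.004,0,0.077],[0,0,0]]]'
python3 go.py .5567 -.022 .077 16
```

```text
clock: 2.82
position: [0.5569, -0.0225, 0.0763]
ee_rot: [[-0.279, 0.96, -0.001], [0.96, 0.279, 0.0], [0.0, -0.001, -1.0]]
force: [-0.3, -0.0, 0.2]
finger_gap: 0.0849
t 2.8167 pos [ 0.5569 -0.0225  0.0763] gap 0.08488357526268296 F [-0.3 -0.   0.2] M [ 0.   -0.02  0.01] j [-10.9  20.7 -13.9  55.5   0.   62.9]
shift [ 0.0005 -0.0001 -0.0007] turn [-0.0007 -0.0004  0.003 ]
```

```bash
python3 -m pendant '[[0.07,[0,0,0],[0,0,0]],[0.06,[0,0,0],[0,0,0]],[0.05,[0,0,0],[0,0,0]],[0.045,[0,0,0],[0,0,0]],[0.045,[0,0,0],[0,0,0]],[0.045,[0,0,0],[0,0,0]],[0.045,[0,0,0],[0,0,0]],[0.045,[0,0,0],[0,0,0]]]'
python3 go.py .5567 -.022 .077 16
python3 - <<'E'
from h import *
snap('wrist','w1.png')
a=snap('scene','s1.png')
cv2.imwrite('pics/s1c.png',cv2.resize(a['image'][100:290,220:420],None,fx=3,fy=3)[:,:,::-1])
E
```

```text
clock: 3.48
position: [0.5564, -0.0234, 0.0778]
ee_rot: [[-0.278, 0.961, -0.0], [0.961, 0.278, -0.002], [-0.002, -0.001, -1.0]]
force: [-8.2, -2.7, 11.8]
finger_gap: 0.0533
t 3.4833 pos [ 0.5564 -0.0234  0.0778] gap 0.05331234986298237 F [-8.2 -2.7 11.8] M [-0.68  2.08  0.23] j [-11.   20.6 -13.8  55.6  -0.1  62.9]
shift [0.0012 0.0007 0.0008] turn [-0.0009  0.0017  0.0026]
```

View pics/s1c.png

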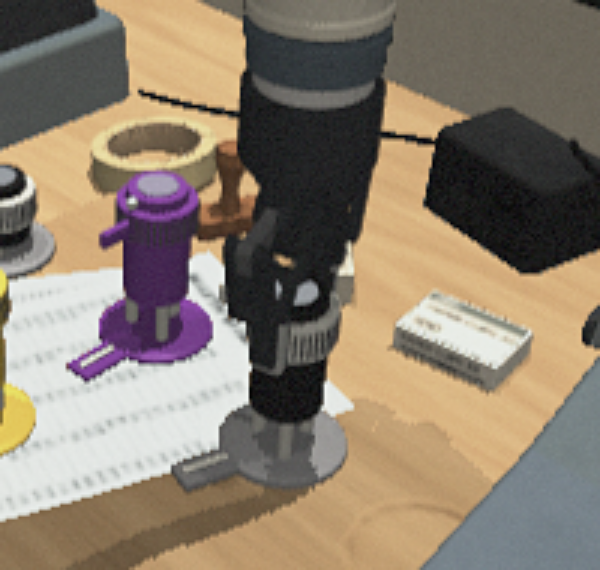

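View pics/w1.png

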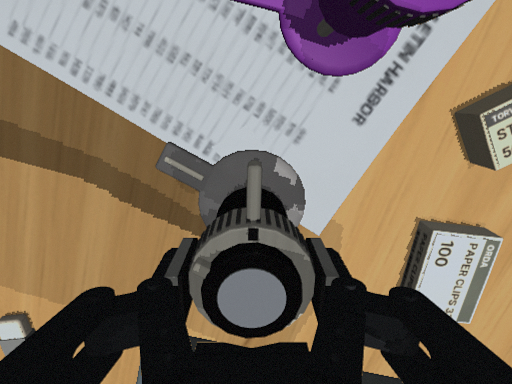

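The grip is sound: opening 0.0533, with the pads on either side of the collar and the fin free at (253,190) in the wrist view. Now I turn anticlockwise, which is negative about tool z.

```bash
python3 -m pendant '[[0.045,[0,0,0],[0,0,-0.08]],[0.045,[0,0,0],[0,0,-0.16]],[0.045,[0,0,0],[0,0,-0.24]],[0.045,[0,0,0],[0,0,-0.32]],[0.045,[0,0,0],[0,0,-0.4]],[0.045,[0,0,0],[0,0,-0.48]],[0.045,[0,0,0],[0,0,-0.52]],[0.045,[0,0,0],[0,0,-0.52]]]'
python3 go.py .5567 -.022 .077 76
python3 - <<'E'
from h import *
snap('wrist','w2.png')
E
```

```text
clock: 4.25
position: [0.5566, -0.0233, 0.0778]
ee_rot: [[-0.721, 0.693, 0.0], [0.693, 0.721, -0.002], [-0.001, -0.001, -1.0]]
force: [-6.8, -2.2, 11.8]
finger_gap: 0.0534
t 4.25 pos [ 0.5566 -0.0233  0.0778] gap 0.053403980664285214 F [-6.8 -2.2 11.8] M [-0.76  1.7   0.1 ] j [-11.   20.6 -13.8  55.6  -0.1  32.9]
shift [0.0008 0.001  0.0008] turn [-0.0016  0.0009 -0.5218]
```

View pics/w2.png

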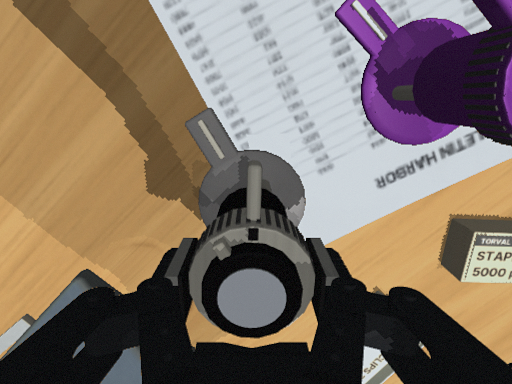

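The collar follows without slipping: the fin is still at (253,190) in the tool view, and the mark has come to (222,247). One more click to go.

```bash
python3 -m pendant '[[0.045,[0,0,0],[0,0,-0.08]],[0.045,[0,0,0],[0,0,-0.16]],[0.045,[0,0,0],[0,0,-0.24]],[0.045,[0,0,0],[0,0,-0.32]],[0.045,[0,0,0],[0,0,-0.4]],[0.045,[0,0,0],[0,0,-0.48]],[0.045,[0,0,0],[0,0,-0.53]],[0.045,[0,0,0],[0,0,-0.53]]]'
python3 go.py .5567 -.022 .077 76
python3 - <<'E'
from h import *
snap('wrist','w3.png')
E
```

```text
clock: 4.97
position: [0.5567, -0.0232, 0.0778]
ee_rot: [[-0.972, 0.233, 0.0], [0.233, 0.972, -0.002], [-0.001, -0.001, -1.0]]
force: [-6.6, -0.7, 10.7]
finger_gap: 0.0532
t 4.9667 pos [ 0.5567 -0.0232  0.0778] gap 0.05317877463343494 F [-6.6 -0.7 10.7] M [-0.73  1.46  0.14] j [-11.   20.6 -13.8  55.6  -0.1   2.5]
shift [0.0003 0.0011 0.0008] turn [-0.0015  0.0007  0.0089]
```

View pics/w3.png

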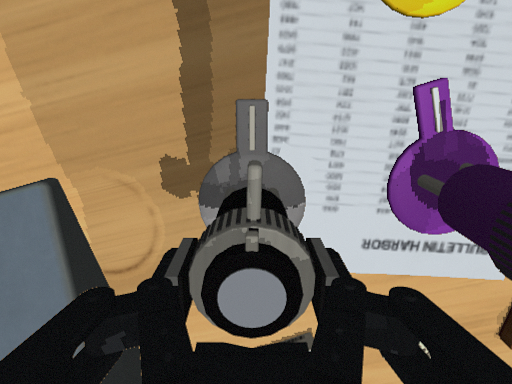

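Fin (254,190), mark (252,238) and tongue (252,120) are now in line. I open the fingers, then lift.

```bash
python3 -m pendant '[[0.06,[0,0,0],[0,0,0]],[0.07,[0,0,0],[0,0,0]],[0.085,[0,0,0],[0,0,0]],[0.085,[0,0,0],[0,0,0]],[0.085,[0,0,0],[0,0,0]],[0.085,[0,0,0],[0,0,0]],[0.085,[0,0,0],[0,0,0]],[0.085,[0,0,0],[0,0,0]]]'
python3 go.py .5567 -.022 .077 76
python3 - <<'E'
from h import *
snap('wrist','w4.png')
E
```

```text
clock: 5.68
position: [0.5572, -0.0227, 0.0762]
ee_rot: [[-0.972, 0.237, -0.0], [0.237, 0.972, 0.0], [0.0, 0.0, -1.0]]
force: [0.5, -0.8, 0.1]
finger_gap: 0.0849
t 5.6833 pos [ 0.5572 -0.0227  0.0762] gap 0.08490266440710058 F [ 0.5 -0.8  0.1] M [-0.01 -0.02  0.03] j [-11.   20.7 -13.9  55.4   0.    2.7]
shift [ 0.0006  0.0006 -0.0008] turn [ 0.     -0.0001  0.0056]
```

View pics/w4.png

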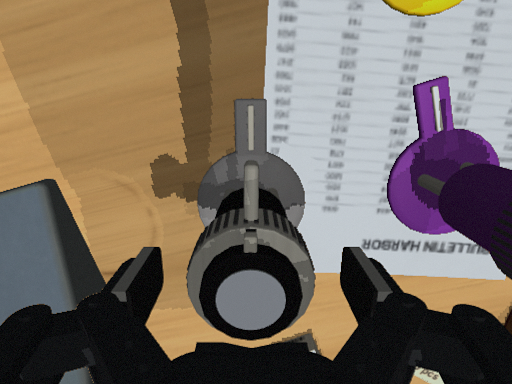

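Released, and the fin stays at the mark, with (251,190), (250,240) and (250,120) in line. Now I lift straight up.

```bash
python3 -m pendant '[[0.085,[0,0,-0.02],[0,0,0]],[0.085,[0,0,-0.045],[0,0,0]],[0.085,[0,0,-0.07],[0,0,0]],[0.085,[0,0,-0.095],[0,0,0]],[0.085,[0,0,-0.12],[0,0,0]],[0.085,[0,0,-0.14],[0,0,0]],[0.085,[0,0,-0.14],[0,0,0]],[0.085,[0,0,-0.14],[0,0,0]]]'
python3 - <<'E'
from meas import *
w=snap('wrist','w5.png');s=snap('scene','s5.png')
for n,q in(('w',w),('s',s)):
    P=cloud(q).reshape(-1,3);angs(P,np.array([.5567,-.0218]),n)
# short collar fin before/after, scene view
s0=dict(np.load('pics/s0.png.npz'));
print('short diff',np.abs(s['image'][150:195,198:245].astype(int)-s0['image'][150:195,198:245]).mean())
A=np.hstack([cv2.resize(x['image'][150:250,195:345],(400,267)) for x in(s0,s)])
cv2.imwrite('pics/cmp5.png',A[:,:,::-1])
st=monitor.sense();print(st['clock'],st['position'],st['force'])
E
```

```text
clock: 6.4
position: [0.5576, -0.0228, 0.2171]
ee_rot: [[-0.972, 0.236, 0.002], [0.236, 0.972, -0.0], [-0.002, 0.0, -1.0]]
force: [-0.4, -1.2, -1.5]
finger_gap: 0.0853
w fin 135 az 168.6 rmax 0.049 z 0.093 0.104
w tongue 383 az 167.6 rmax 0.073 z 0.006 0.011
s fin 61 az 168.7 rmax 0.05 z 0.092 0.104
s tongue 163 az 162.5 rmax 0.073 z 0.006 0.013
short diff 10.47565011820331
6.5 [ 0.55680281 -0.02268429  0.21535072] [-0.06077576 -0.18699945 -1.22784067]
```

View pics/cmp5.png

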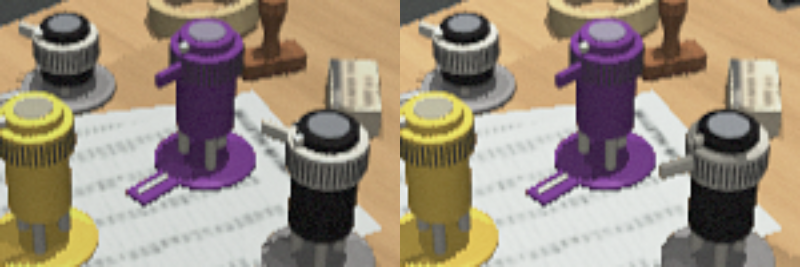

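View pics/w5.png

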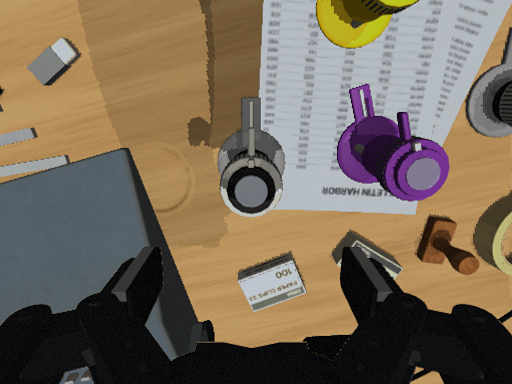

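The fin is at azimuth 168.6° and the tongue at 167.6°. The short magnifier looks unchanged, with its fin at the same place in both crops. The arm is clear, so I hand in.

```bash
python3 -c "
from bench import arm
print(arm.finish_job())"
```

```text
the job is handed in; nothing more can be done
None
```

I turned the taller magnifier's focus collar two clicks anticlockwise, about 60°, to the stop mark. I then let go, lifted the gripper clear and handed the job in at about 6.5 s.

- **Tall collar:** after release, the wrist view put the fin at azimuth 168.6° and the foot's tongue at 167.6°. That is about 1° apart, against the allowed 11°. The fin, mark and tongue were in line in the picture.
- **Scene camera disagreement:** it put the fin at 168.7° but the tongue at 162.5°. The same low tongue reading appeared before the move. Leaving out stray points then gave 166–168° from the scene and top views, so I put the difference down to that.
- **Short collar:** I did not touch it, and its fin looked the same in the before and after crops. The raw image difference there was about 10 grey levels. I judged this by eye as image noise and did not measure its angle.
- **Forces:** wrist readings stayed at about 15 N or less while gripping and about 1 N after release, with nothing touching the gripper.

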